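# Load the substrate dryer

## Task

Load the dryer: first push the steel drip tray all the way home under the hanging rail, against the stop between the two guides. Then hang every blue-handled carrier by its hook on the rail, one in each gap between the grey-handled carriers already hanging there, without knocking any of those off or shifting them along. When all are hanging, press the green start button fully down; leave the other things on the bench where they stand.

Things in the scene. Friction and masses are not known exactly. Their poses are not given: they have to be found in the camera images.
- dryer: White dryer, fixed, 240 mm wide. Origin on the bench under the middle of its rail; +x from its front to its back. In this frame: blower housing x 22 to 67 mm, 120 mm high; slippery white tray guides on both sides, 18 mm high, inner faces at y +-112 mm, flaring out from x -27 to -72 mm (mouth about +-127 mm); stop for the tray at x 10.5 mm
- rail (a point): Middle of the top edge of the flat steel rail: z 140 mm, axes as the dryer's. Rail along y from -113 to 113 mm, 6 mm thick (x -3 to 3), 35 mm high; a back-rest bar 75 mm lower. A hung carrier has the dryer's yaw, its strip in front of the rail, its lip behind, its origin at x -26 to -32 mm and 100 mm below this point. The gaps in the row are at y -60, 0 and 60 mm, about 36 mm wide
- tray: Loose steel drip tray, 105 mm (x) by 212 mm (y), 16 mm high, open on top, walls 3 mm, 0.45 kg. Origin under its centre. It starts on the bench in front of the dryer, nearly square to it. Fully home its rear wall touches the stop: origin at x -42 mm, y 0 within 6 mm in the dryer's frame
- carrier_a: Carrier to hang (absent in some runs): cage 46 (x) by 24 (y) by 60 mm, blue grip, 0.16 kg, 150 mm high, upright on the bench. Origin: centre of underside. Grip 20 (x) by 12 (y) mm, z 104 to 150, over the origin: grasp it across x to clear the neighbours. Hook on the +x side: strip 16 mm wide, rear face x 23 like the cage's; slot x 23 to 35; bridge z 100 to 103; lip down to z 83
- carrier_b: Carrier to hang (absent in some runs): cage 46 (x) by 24 (y) by 60 mm, blue grip, 0.16 kg, 150 mm high, upright on the bench. Origin: centre of underside. Grip 20 (x) by 12 (y) mm, z 104 to 150, over the origin: grasp it across x to clear the neighbours. Hook on the +x side: strip 16 mm wide, rear face x 23 like the cage's; slot x 23 to 35; bridge z 100 to 103; lip down to z 83
- carrier_c: Carrier to hang (absent in some runs): cage 46 (x) by 24 (y) by 60 mm, blue grip, 0.16 kg, 150 mm high, upright on the bench. Origin: centre of underside. Grip 20 (x) by 12 (y) mm, z 104 to 150, over the origin: grasp it across x to clear the neighbours. Hook on the +x side: strip 16 mm wide, rear face x 23 like the cage's; slot x 23 to 35; bridge z 100 to 103; lip down to z 83
- hung_a: Carrier already hanging on the rail by its hook, loose, same shape, size and frame as the blue ones, with a grey grip. To be left hanging where it is
- hung_b: Carrier already hanging on the rail by its hook, loose, same shape, size and frame as the blue ones, with a grey grip. To be left hanging where it is
- hung_c: Carrier already hanging on the rail by its hook, loose, same shape, size and frame as the blue ones, with a grey grip. To be left hanging where it is
- hung_d: Carrier already hanging on the rail by its hook, loose, same shape, size and frame as the blue ones, with a grey grip. To be left hanging where it is
- start (a joint): Green start button on top of the dryer's housing, near its right (-y) end, 24 mm across: 0 = out, 0.006 m = fully down (about 5 N); it springs back
- start_top (a point): Centre of the button's top face; press straight down
- wash_bottle: White wash bottle with a red swan neck, 90x62x188 mm, origin under it; bystander
- beaker: Clear beaker, 56 mm across, 68 mm high, origin under its centre; bystander
- vial_brown: Brown vial with a black cap, 28 mm across, 49 mm high, origin under its centre; bystander
- vial_clear: Clear vial with a white cap, 28 mm across, 51 mm high, origin under its centre; bystander
- tip_rack: Teal box of pipette tips with a clear lid, 66x118x58 mm, origin under its centre; bystander
- sanitiser: White square bottle with a screw cap, 60x84x212 mm, origin under its centre; bystander
Not all that is in view belongs to the job. Leave any pink look-alike of the carrier_b alone.

How it is judged:
By the outcome, as a careful person would: the job done as asked, in the order asked, and still so for the second after the job is handed in, with the robot touching nothing.
Of carrier_a, carrier_b, carrier_c only 2 to 3 are there at a start; the rules pass over those that are not, and their reading is None.
At some moment in a run one of tray may be knocked a few centimetres aside while the robot is not near it.
It also fails if it takes over 210 s, if anything falls off the work surface, if the arm or the gripper's body presses on something with over 40 N, if the wrist force passes 120 N, or if a joint passes its speed limit or range.

## Robot

A 7-joint arm with a two-finger parallel gripper is mounted at the origin on a cart in front of the work surface, level with it; the furniture and walls round the work are solid. World frame = base frame: x ahead of the robot, y to its left, z up, the work surface at z = 0. Lengths are in m, angles in rad, forces in N, time in s.
With the tool pointing down it reaches from about 0.35 to 0.9 m from the base axis. Payload 8.1 kg.
Tool frame: the origin (TCP) lies at the very end of the fingers, on their centre line; the grasp point (between the pads) lies 19 mm behind it (arm.tcp_to_grasp is the z of the grasp point in the tool frame, in m); z points along the fingers, y is the line along which they close (so a half turn about z gives the same grasp; the last joint's range is limited). The gripper opens to 92 mm and grips with 3 to 60 N. Pads are 19 mm wide; open, the fingers measure 130 mm over their backs; the gripper's body (75 mm by 190 mm) begins 47 mm behind the grasp point.
Start: joints at [1.221, 0.434, 0.025, 1.573, -0.012, 1.134, -0.075], TCP at [0.153, -0.606, 0.227] pointing down, gripper open.
Joint ranges: [-2.62, 2.62], [-0.44, 2.09], [-1.27, 1.32], [0.08, 2.57], [-1.32, 4.46], [0.12, 2], [-2.74, 2.74]. Speed limits (rad/s): [2.22, 2.22, 3.01, 3.01, 3.14, 3.14, 3.14].

## Interface

Orientations are given as a rotation vector (axis times angle).
In Python, from cell import readout, vision, sign_off, arm gives the robot as it stands. The module is installed in compiled form; this text tells all that it offers.
- The arm moves only by the shell command python3 -m creep 'ROWS' [FORCE]. ROWS is JSON, a list of rows, each a list of 5 numbers: the shift along the tool's x, y, z in units of 4 cm (1.0 is 4 cm), then the turn about the tool's z in units of 4 degrees (1.0 is 4 degrees), then the opening, from 0 (shut) to 1 (fully open). A call has 1 to 12 rows; each row shifts and turns the commanded pose from where the row before left it, along the tool's axes as they then stand; what a row does not reach is not made up. A row lasts 1/8 s, in which the tool goes at most 62.5 mm and 10.7 degrees, less where a joint would pass 70% of its speed; a pose out of reach is approached as far as the arm can. A call with a number of a shift or a turn outside -1 to 1 is refused whole. A call with a gripper value outside its range is refused whole. The fingers move at their own pace and stop on an object; FORCE is the grip in N (left out, the last holds). Time passes only in rows, so rows that do not move let the fingers close. It gives the time, the measured TCP pose, the force, the opening and the grip force at its end, in the units of the state.
- readout.observe(): the state, without advancing time (a new reading comes with each control period).
- vision.get_image(name): name is "scene" or "top"; returns a dict with "pixels" (420x560x3 uint8, blue, green, red), "z_map" (420x560 float32, m along the optical axis (not along the pixel's ray), 0 where there is no reading), "camera_matrix" (3x3 intrinsics, pixels), "k1" (the pictures are not rectified: a ray, as slopes to the right and down, at radius r is drawn at 1 + k1 r^2 times it, then the intrinsics apply), "position" and "rotation" of the camera in the world. Camera axes: x right, y up, looking along -z (the intrinsics and any distortion apply to the point x, -y, -z); pixel columns grow to the right and rows downward; lengths in m; the calibration is good to about 2 mm. A picture is of the moment at which its call begins.
- sign_off(): hands the job in; it is judged then, once.
The state is a dict: "clock": time; "joints": joint angles; "dq": joint speeds; "joint_efforts": joint torques, N m; "position": TCP position; "ee_rot": TCP orientation; "force": force on the tool from outside, world axes, zero at the start; "ft_torque": the same for the moment, N m; "width": opening from 0.0 (shut) to 1.0 (fully open); "gripper_force": force on a finger pad.
Only numpy, scipy, OpenCV 4.12 (cv2) and the standard library are available. Lean on these libraries where they do the work, as an engineer would, in place of code of your own. Each camera call takes 0.05 s, during which the arm holds its last target. There are 200 camera calls.

## Working session

There is one attempt and no reset: what is moved stays moved. The work goes in short steps, Python scripts to look and compute and a shell command to move; the robot and the scene stay as the last step left them, time stands still between calls to the robot, and variables do not carry over. Pictures are saved under pics/ and viewed, at most 14 in all, crops included, and the job is handed in when it is done.

```bash
mkdir -p pics; cat > h.py <<'E'
import numpy as np, cv2
from cell import readout, vision
from scipy.spatial.transform import Rotation as R
def shot(name):
    d=vision.get_image(name); return d
def pts(d):
    K=np.array(d["camera_matrix"]);h,w=d["z_map"].shape
    u,v=np.meshgrid(np.arange(w),np.arange(h))
    uv=np.stack([u,v],-1).reshape(-1,1,2).astype(np.float64)
    n=cv2.undistortPoints(uv,K,np.array([d["k1"],0,0,0,0.])).reshape(h,w,2)
    z=d["z_map"]
    P=np.stack([n[...,0]*z,-n[...,1]*z,-z],-1)
    Rm=np.array(d["rotation"])
    if Rm.shape!=(3,3): Rm=R.from_rotvec(Rm).as_matrix()
    W=P@Rm.T+np.array(d["position"]); W[z<=0]=np.nan
    return W
def st():
    s=readout.observe(); print("t",round(s["clock"],2),"p",np.round(s["position"],4),"R\n",np.round(R.from_rotvec(s["ee_rot"]).as_matrix(),3),"F",np.round(s["force"],1),"w",round(s["width"],3),s["gripper_force"])
E
python3 - <<'E'
from h import *
st()
for n in("scene","top"):
    d=shot(n);cv2.imwrite(f"pics/{n}0.png",d["pixels"]);print(n,np.round(d["position"],3),np.round(d["rotation"],3),d["k1"],d["camera_matrix"])
    np.savez(n+"0.npz",W=pts(d),px=d["pixels"])
E
```

```text
t 0.0 p [ 0.1525 -0.6056  0.2259] R
 [[ 0.97   0.244 -0.   ]
 [ 0.244 -0.97   0.001]
 [-0.    -0.002 -1.   ]] F [ 0.1 -0.7  0.2] w 1.001 0.0
scene [-0.318  0.712  0.853] [ 0.522 -1.087 -2.048] 0.03891565442399838 [[387.41374394   0.         279.68455803]
 [  0.         387.41374394 206.18221997]
 [  0.           0.           1.        ]]
top [ 0.168 -0.02   1.735] [ 0.18  -0.183 -1.548] -0.09651285586946638 [[382.27421656   0.         281.00975391]
 [  0.         382.27421656 220.11451545]
 [  0.           0.           1.        ]]
```

View pics/scene0.png

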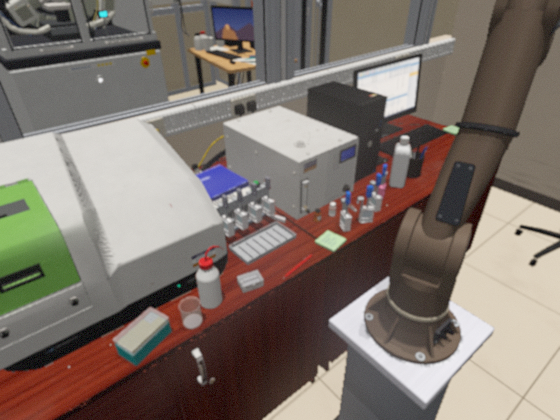

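View pics/top0.png

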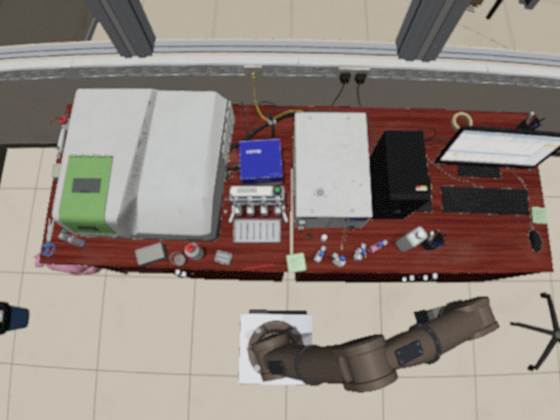

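The pictures show the dryer at about top (257,195) with the tray in front of it at (257,231). Small items are at top (315–385, 235–262). I'll zoom in on those.

```bash
python3 - <<'E'
from h import *
t=np.load("top0.npz");s=np.load("scene0.npz")
a=cv2.resize(t["px"][170:280,220:420],(800,440),interpolation=cv2.INTER_CUBIC)
cv2.imwrite("pics/topz.png",a)
b=cv2.resize(s["px"][130:290,200:420],(800,582),interpolation=cv2.INTER_CUBIC)
cv2.imwrite("pics/scz.png",b)
E
```

```text
(no output)
```

View pics/topz.png

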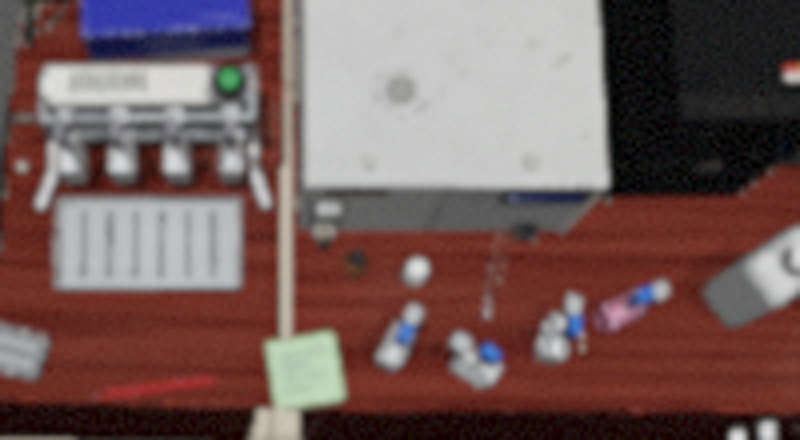

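View pics/scz.png

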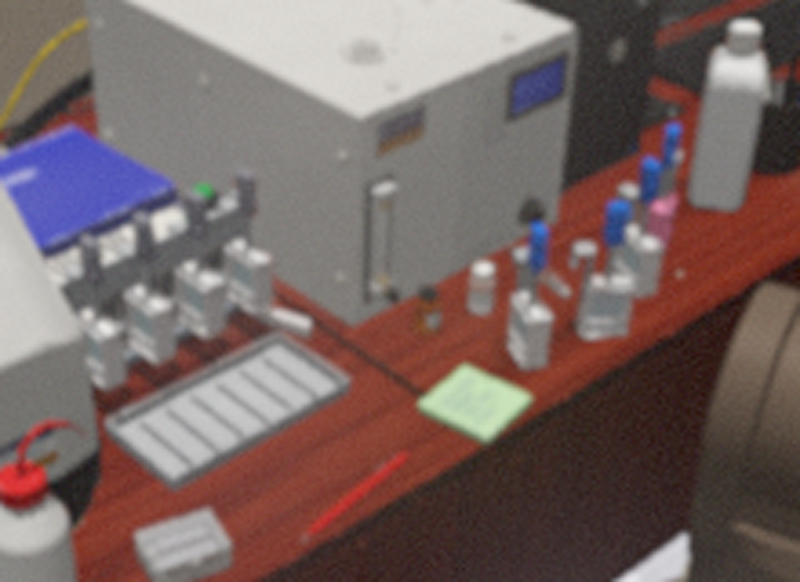

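The blue carriers are at zoomed top (400,335), (478,360) and (560,330), with the pink decoy at (630,305). In the dryer, four grey carriers hang, with the green button at (229,78) and the tray at (150,242).

```bash
cat > m.py <<'E'
from h import *
T=np.load("top0.npz");S=np.load("scene0.npz")
def near(W,x0,x1,y0,y1,z0,z1):
    with np.errstate(all='ignore'): return (W[...,0]>x0)&(W[...,0]<x1)&(W[...,1]>y0)&(W[...,1]<y1)&(W[...,2]>z0)&(W[...,2]<z1)
for nm,D in(("top",T),("scene",S)):
    W,px=D["W"],D["px"]; hsv=cv2.cvtColor(px,cv2.COLOR_BGR2HSV)
    for col,lo,hi in(("blue",(100,130,60),(125,255,255)),("green",(50,120,50),(80,255,255)),("pink",(150,50,120),(175,160,255))):
        m=cv2.inRange(hsv,lo,hi)
        n,l,s,c=cv2.connectedComponentsWithStats(m)
        for i in range(1,n):
            if s[i,4]<6 or s[i,4]>400: continue
            P=W[l==i]; P=P[~np.isnan(P[:,0])]
            if len(P): print(nm,col,np.round(c[i]),s[i,4],np.round(np.median(P,0),3),"z90",np.round(np.percentile(P[:,2],90),3))
    for k,b in(("housing",(.5,1.,-.2,.3,.11,.13)),("tray",(.35,.7,-.15,.25,.004,.03)),("hunggrip",(.45,.9,-.2,.3,.15,.21))):
        M=near(W,*b).astype(np.uint8)
        n,l,s,c=cv2.connectedComponentsWithStats(M)
        for i in range(1,n):
            if s[i,4]<8: continue
            P=W[l==i]; r=cv2.minAreaRect(P[:,:2].astype(np.float32)*1000)
            print(nm,k,np.round(c[i]),s[i,4],np.round(P.mean(0),3),np.round(r[0]),np.round(r[1]),round(r[2],1))
E
python3 m.py
```

```text
top blue [ 47. 245.] 13 [0.436 1.089 0.004] z90 0.005
top blue [381. 243.] 8 [ 0.447 -0.443  0.15 ] z90 0.155
top blue [436. 244.] 24 [ 0.46  -0.712  0.085] z90 0.119
top blue [363. 252.] 10 [ 0.411 -0.367  0.15 ] z90 0.154
top blue [321. 253.] 7 [ 0.403 -0.189  0.148] z90 0.153
top blue [342. 258.] 15 [ 0.383 -0.277  0.149] z90 0.155
top blue [ 18. 318.] 223 [ 0.063  1.627 -0.617] z90 -0.558
top green [277. 190.] 23 [ 0.679 -0.     0.142] z90 0.147
top pink [374. 248.] 58 [ 0.446 -0.442  0.054] z90 0.065
top pink [ 38. 260.] 64 [ 0.396  1.419 -0.438] z90 -0.003
top pink [ 71. 268.] 328 [ 0.38   1.243 -0.527] z90 -0.463
top housing [263. 142.] 16 [0.92  0.068 0.113] [922.  68.] [16. 44.] 34.3
top housing [276. 146.] 17 [0.901 0.007 0.112] [898.   5.] [27. 32.] 8.9
top housing [260. 148.] 10 [0.886 0.079 0.112] [888.  80.] [11. 37.] 70.1
top housing [245. 149.] 14 [0.88  0.148 0.112] [878. 149.] [11. 41.] 75.6
top housing [272. 153.] 43 [0.863 0.026 0.113] [862.  23.] [72. 35.] 39.3
top housing [252. 152.] 15 [0.868 0.119 0.113] [863. 119.] [20. 41.] 85.4
top housing [280. 158.] 18 [ 
[... 5440 characters left out ...]
. 27.] 12.6
scene tray [250. 246.] 21 [0.54  0.143 0.005] [536. 142.] [20. 34.] 86.1
scene tray [299. 264.] 83 [0.359 0.078 0.008] [360.  82.] [ 12. 129.] 9.7
scene tray [255. 278.] 182 [0.387 0.233 0.024] [403. 231.] [43. 75.] 78.2
scene hunggrip [281. 168.] 1236 [ 0.654 -0.09   0.18 ] [700. -76.] [385. 125.] 20.1
scene hunggrip [267. 182.] 65 [0.61  0.007 0.172] [611.   8.] [23. 13.] 34.4
scene hunggrip [253. 189.] 69 [0.608 0.068 0.172] [611.  66.] [25. 13.] 1.3
scene hunggrip [239. 195.] 68 [0.606 0.128 0.173] [610. 127.] [23. 15.] 3.6
scene hunggrip [224. 201.] 72 [0.605 0.186 0.173] [608. 184.] [14. 24.] 84.9
scene hunggrip [221. 231.] 118 [0.467 0.287 0.181] [467. 287.] [ 9. 27.] 31.4
```

```bash
cat > m2.py <<'E'
from h import *
import sys
T=np.load("top0.npz")["W"];S=np.load("scene0.npz")["W"]
P0={"top":T.reshape(-1,3),"scene":S.reshape(-1,3)}
for g in((.402,-.186),(.382,-.275),(.411,-.365)):
  for nm,P in P0.items():
    d=P[:,:2]-g; m=(np.hypot(*d.T)<.055)
    Q=P[m]
    for a,b,k in((.045,.068,"cage"),(.075,.108,"hook"),(.112,.16,"grip"),(.143,.16,"top")):
        q=Q[(Q[:,2]>a)&(Q[:,2]<b)]
        if len(q)<4: continue
        r=cv2.minAreaRect(q[:,:2].astype(np.float32)*1000)
        print(g,nm,k,len(q),np.round(q.mean(0)*1000),np.round(r[0]),np.round(r[1]),round(r[2]))
E
python3 m2.py
python3 - <<'E'
import numpy as np,cv2
s=np.load("scene0.npz")["px"]
cv2.imwrite("pics/scz2.png",cv2.resize(s[165:240,330:405],(600,600),interpolation=cv2.INTER_CUBIC))
t=np.load("top0.npz")["px"]
cv2.imwrite("pics/tz2.png",cv2.resize(t[235:270,305:390],(800,330),interpolation=cv2.INTER_CUBIC))
E
```

```text
(0.402, -0.186) top cage 34 [ 399. -184.   57.] [ 402. -186.] [23. 44.] 61
(0.402, -0.186) top hook 18 [ 426. -199.  100.] [ 416. -194.] [13. 48.] 63
(0.402, -0.186) top grip 18 [ 401. -186.  145.] [ 402. -187.] [11. 18.] 64
(0.402, -0.186) top top 14 [ 403. -187.  149.] [ 403. -187.] [11. 17.] 64
(0.402, -0.186) scene cage 80 [ 403. -179.   57.] [ 405. -182.] [24. 52.] 63
(0.402, -0.186) scene hook 56 [ 420. -194.   91.] [ 420. -211.] [61. 41.] 87
(0.402, -0.186) scene grip 56 [ 403. -179.  134.] [ 406. -180.] [14. 24.] 85
(0.402, -0.186) scene top 16 [ 404. -180.  148.] [ 406. -180.] [12. 17.] 81
(0.382, -0.275) top cage 38 [ 381. -276.   59.] [ 383. -276.] [45. 21.] 61
(0.382, -0.275) top hook 19 [ 397. -256.   99.] [ 393. -261.] [40. 13.] 54
(0.382, -0.275) top grip 21 [ 383. -276.  144.] [ 385. -276.] [21. 11.] 60
(0.382, -0.275) top top 14 [ 385. -276.  151.] [ 386. -276.] [20. 10.] 63
(0.382, -0.275) scene cage 82 [ 383. -268.   57.] [ 385. -272.] [47. 28.] 56
(0.382, -0.275) scene hook 56 [ 395. -255.   93.] [ 396. -257.] [44. 19.] 56
(0.382, -0.275) scene grip 65 [ 383. -269.  134.] [ 383. -270.] [22. 15.] 46
(0.382, -0.275) scene top 17 [ 383. -269.  149.] [ 384. -270.] [17. 12.] 63
(0.411, -0.365) top cage 41 [ 415. -366.   59.] [ 417. -368.] [23. 45.] 75
(0.411, -0.365) top hook 17 [ 445. -376.  101.] [ 446. -377.] [15. 16.] 72
(0.411, -0.365) top grip 25 [ 416. -367.  142.] [ 417. -369.] [14. 22.] 79
(0.411, -0.365) top top 15 [ 417. -367.  150.] [ 418. -369.] [17. 14.] 0
(0.411, -0.365) scene cage 65 [ 412. -360.   57.] [ 417. -362.] [27. 53.] 73
(0.411, -0.365) scene hook 51 [ 434. -365.   94.] [ 435. -366.] [19. 50.] 64
(0.411, -0.365) scene grip 56 [ 415. -359.  133.] [ 415. -360.] [14. 28.] 80
(0.411, -0.365) scene top 15 [ 415. -360.  147.] [ 415. -360.] [ 9. 26.] 64
```

View pics/scz2.png

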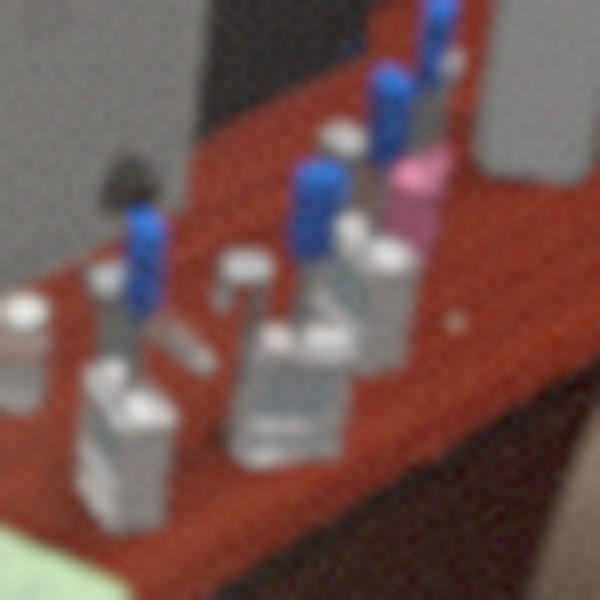

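View pics/tz2.png

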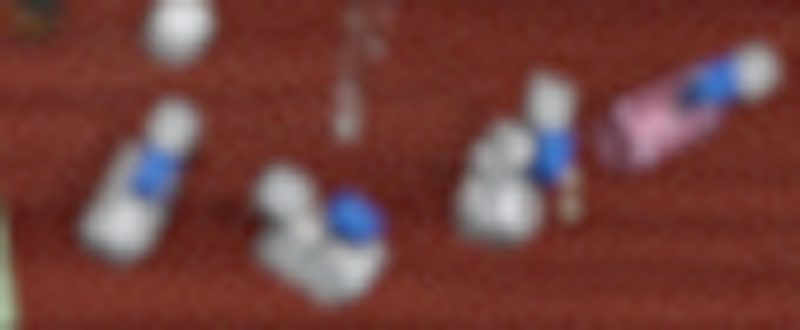

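The carriers from the point clouds: A (403,-185) yaw -27°, B (383,-274) yaw 59°, C (416,-366) yaw -15°. The hooks and sizes are consistent with what was given. Next are the tray and dryer fits.

```bash
cat > m3.py <<'E'
from h import *
def dryer_tray(tag=None, live=True):
  for nm in("top","scene"):
    if live:
        d=shot(nm);W,px=pts(d),d["pixels"]
    else:
        f=np.load(nm+"0.npz");W,px=f["W"],f["px"]
    hsv=cv2.cvtColor(px,cv2.COLOR_BGR2HSV)
    with np.errstate(all='ignore'):
        b=(W[...,0]>.43)&(W[...,0]<.66)&(W[...,1]>-.06)&(W[...,1]<.24)
        m=b&(W[...,2]>-.005)&(W[...,2]<.022)&(hsv[...,1]<70)
    n,l,s,c=cv2.connectedComponentsWithStats(m.astype(np.uint8))
    i=1+np.argmax(s[1:,4]); P=W[l==i]; r=cv2.minAreaRect(P[:,:2].astype(np.float32)*1000)
    print(nm,"tray",len(P),np.round(r[0]),np.round(r[1]),round(r[2],1),"z",np.round(np.percentile(P[:,2],[5,95]),3))
    G=[]
    with np.errstate(all='ignore'):
        q=(W[...,0]>.56)&(W[...,0]<.66)&(W[...,1]>-.04)&(W[...,1]<.21)&(W[...,2]>.182)&(W[...,2]<.2)
    n,l,s,c=cv2.connectedComponentsWithStats(q.astype(np.uint8))
    for i in range(1,n):
        if s[i,4]>=4: G.append(np.append(W[l==i].mean(0)*1000,s[i,4]))
    print("grip tops",np.round(G).tolist())
    with np.errstate(all='ignore'):
        q=(W[...,0]>.61)&(W[...,0]<.66)&(W[...,1]>-.04)&(W[...,1]<.21)&(W[...,2]>.125)&(W[...,2]<.15)
    n,l,s,c=cv2.connectedComponentsWithStats(q.astype(np.uint8))
    for i in range(1,n):
        if s[i,4]>=6: print(" rail-ish",s[i,4],np.round(W[l==i].mean(0)*1000),np.round(W[l==i][:,:2].min(0)*1000),np.round(W[l==i][:,:2].max(0)*1000))
if __name__=="__main__":
    import sys; dryer_tray(live=len(sys.argv)>1)
E
python3 m3.py; python3 -m creep '[[0,0,0,0.8,1],[0,0,0,0.8,1],[0,0,0,0.8,1],[0,0,0,0.8,1]]'
```

```text
top tray 1150 [560. 106.] [184. 243.] 0.9 z [-0.003  0.015]
grip tops [[604.0, 175.0, 188.0, 14.0], [607.0, 116.0, 188.0, 14.0], [609.0, 57.0, 190.0, 15.0], [611.0, -5.0, 188.0, 13.0]]
 rail-ish 154 [637.  97. 139.] [625. -27.] [657. 205.]
scene tray 1584 [564.  75.] [186. 266.] 1.9 z [0.    0.016]
grip tops [[610.0, 7.0, 187.0, 19.0], [609.0, 67.0, 187.0, 20.0], [607.0, 127.0, 187.0, 21.0], [606.0, 185.0, 188.0, 21.0]]
 rail-ish 62 [636.  12. 137.] [611. -15.] [658.  34.]
 rail-ish 64 [634.  75. 136.] [611.  57.] [651.  98.]
 rail-ish 63 [634. 137. 136.] [613. 119.] [650. 158.]
 rail-ish 54 [634. 192. 136.] [613. 177.] [648. 208.]
clock: 0.6
position: [0.1526, -0.6058, 0.2263]
ee_rot: [-3.141, -0.034, 0.0]
force: [0.1, -1.4, 0.7]
width: 0.996
gripper_force: 0.0
```

```bash
python3 -m creep '[[0.6,-0.75,0,0,1],[0.6,-0.75,0,0,1],[0.6,-0.75,0,0,1],[0.6,-0.75,0,0,1],[0.6,-0.75,0,0,1],[0.6,-0.75,0,0,1],[0.6,-0.75,0,0,1],[0.6,-0.75,0,0,1],[0.6,-0.75,0,0,1],[0.6,-0.75,0,0,1]]'; python3 -m creep '[[0.2,-0.9,0,0,1],[0.2,-0.9,0,0,1],[0.2,-0.9,0,0,1],[0,-0.9,0,0,1],[0,-0.9,0,0,1],[0,-0.9,0,0,1],[0,-0.9,0,0,1],[0,-0.9,0,0,1],[0,-0.9,0,0,1],[0,-0.9,0,0,1],[0,0,0,0,1]]'; python3 -c "from h import *;st();print(readout.observe()['joints'])"
```

```text
clock: 1.85
position: [0.3861, -0.2994, 0.2265]
ee_rot: [-3.141, -0.037, 0.001]
force: [0.4, -0.9, 0.0]
width: 1.0
gripper_force: 0.0
clock: 3.22
position: [0.4008, 0.0623, 0.2267]
ee_rot: [-3.141, -0.044, 0.0]
force: [0.2, -0.9, 0.5]
width: 1.002
gripper_force: 0.0
t 3.23 p [0.4008 0.0623 0.2267] R
 [[ 1.     0.028 -0.   ]
 [ 0.028 -1.     0.001]
 [-0.    -0.001 -1.   ]] F [ 0.2 -0.9  0.5] w 1.002 0.0
[ 0.11358068  0.10714956 -0.42924263  2.03802296  0.05187253  1.00654689
 -1.8841131 ]
```

```bash
python3 -m creep '[[0.5,-0.4,0,0,1],[0.5,-0.4,0,0,1],[0,0,0.9,0,1],[0,0,0.9,0,1],[0,0,0.9,0,1],[0,0,0.9,0,1],[0,0,0.9,0,1],[0,0,0.4,0,1],[0,0,0.4,0,1],[0,0,0,0,1]]'; python3 - <<'E'
from h import *
st()
d=shot("scene");cv2.imwrite("pics/push1.png",cv2.resize(d["pixels"][150:300,180:360],(720,600),interpolation=cv2.INTER_CUBIC))
E
```

```text
clock: 4.47
position: [0.4397, 0.0915, 0.0138]
ee_rot: [3.14, 0.035, -0.004]
force: [-0.1, 0.4, -0.4]
width: 1.0
gripper_force: 0.0
t 4.47 p [0.4397 0.0915 0.0138] R
 [[ 1.     0.023 -0.002]
 [ 0.023 -1.    -0.001]
 [-0.003  0.001 -1.   ]] F [-0.1  0.4 -0.4] w 1.0 0.0
```

View pics/push1.png

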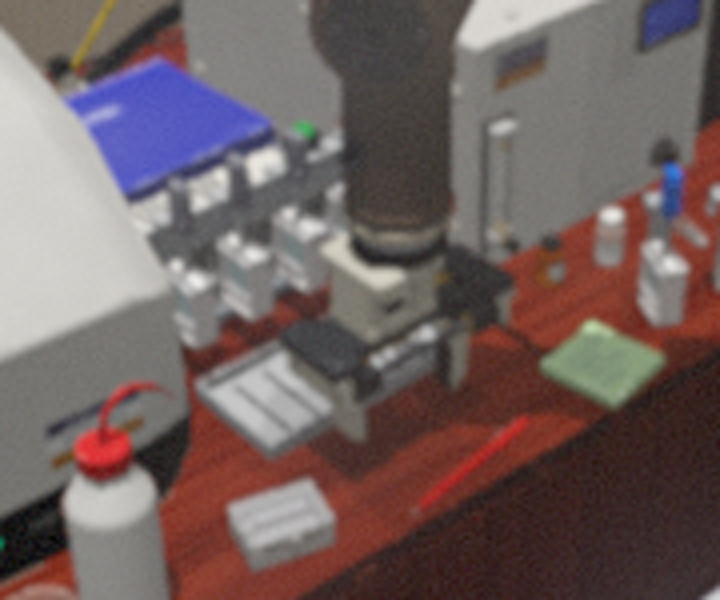

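The fingers straddle the tray's front wall just in front of it, as planned (zoomed 350,420 and 460,370). I'll lower slightly and push.

```bash
python3 -m creep '[[0,0,0.15,0,1],[0.25,0,0,0,1],[0.25,0,0,0,1],[0.25,0,0,0,1],[0.25,0,0,0,1],[0.25,0,0,0,1],[0.25,0,0,0,1],[0.2,0,0,0,1],[0,0,0,0,1]]';python3 -m creep '[[0.12,0,0,0,1],[0.12,0,0,0,1],[0,0,0,0,1]]';python3 -m creep '[[0.08,0,0,0,1],[0.08,0,0,0,1],[0,0,0,0,1]]'
```

```text
clock: 5.65
position: [0.509, 0.0942, 0.0086]
ee_rot: [3.141, 0.036, -0.0]
force: [-0.9, -0.3, -0.6]
width: 0.999
gripper_force: 0.3
clock: 6.02
position: [0.5177, 0.0945, 0.0086]
ee_rot: [3.141, 0.037, -0.001]
force: [-4.0, -0.2, 1.3]
width: 0.999
gripper_force: 1.7
clock: 6.4
position: [0.5244, 0.0947, 0.0086]
ee_rot: [3.141, 0.037, -0.0]
force: [-2.6, -0.4, 0.2]
width: 0.997
gripper_force: 1.3
```

```bash
python3 -m creep '[[0.08,0,0,0,1],[0.05,0,0,0,1],[0,0,0,0,1]]';python3 -m creep '[[0.06,0,0,0,1],[0.05,0,0,0,1],[0,0,0,0,1]]'
```

```text
clock: 6.78
position: [0.5301, 0.0949, 0.0087]
ee_rot: [-3.141, -0.036, -0.001]
force: [-2.2, -0.3, -1.2]
width: 1.001
gripper_force: 0.8
clock: 7.15
position: [0.5322, 0.0948, 0.0086]
ee_rot: [3.14, 0.037, -0.005]
force: [-9.3, -0.7, 6.7]
width: 1.001
gripper_force: 4.7
```

```bash
python3 -m creep '[[0.06,0,0,0,1],[0.05,0,0,0,1],[0,0,0,0,1]]'; python3 -m creep '[[-0.3,0,0,0,1],[-0.5,0,0,0,1],[-0.5,0,0,0,1],[0,0,-0.9,0,1],[0,0,-0.9,0,1],[0,0,-0.9,0,1],[0,0,-0.9,0,1],[0,0,-0.9,0,1],[0,0,-0.9,0,1],[-0.5,0,0,0,1],[-0.5,0,0,0,1],[0,0,0,0,1]]'
```

```text
clock: 7.52
position: [0.5325, 0.0947, 0.0082]
ee_rot: [3.139, 0.039, -0.016]
force: [-21.5, -0.9, 18.5]
width: 0.998
gripper_force: 11.3
clock: 9.02
position: [0.4465, 0.093, 0.2254]
ee_rot: [3.141, 0.037, 0.004]
force: [0.6, 0.1, 0.9]
width: 0.995
gripper_force: 0.0
```

The tray is home: 21 N against the stop, and the position fits the dryer x estimate. Next is carrier A.

```bash
python3 -m creep '[[-0.16,0.86,0,-1,0.7],[0,0,0,1,0.7],[-0.16,0.86,0,0,0.7],[-0.16,0.86,0,0,0.7],[-0.16,0.86,0,0,0.7],[-0.16,0.86,0,0,0.7],[-0.16,0.86,0,0,0.7],[-0.16,0.86,0,0,0.7],[-0.16,0.86,0,0,0.7],[0,0,0,0,0.7]]'; python3 -m creep '[[0,0,0,-1,0.7],[0,0,0,-1,0.7],[0,0,0,-1,0.7],[0,0,0,-1,0.7],[0,0,0,-1,0.7],[0,0,0,-1,0.7],[0,0,0,-1,0.7],[0,0,0,-1,0.7],[0,0,0,-1,0.7],[0,0,0,-1,0.7],[0,0,0,-1,0.7],[0,0,0,-1,0.7]]';python3 -m creep '[[0,0,0,-1,0.7],[0,0,0,-1,0.7],[0,0,0,-1,0.7],[0,0,0,-0.4,0.7],[0,0,0,0,0.7]]'; python3 -c "from h import *;st();print(readout.observe()['joints'])"
```

```text
clock: 10.28
position: [0.4022, -0.1867, 0.2249]
ee_rot: [3.14, 0.029, 0.002]
force: [-0.7, 1.1, -0.1]
width: 0.699
gripper_force: 0.0
clock: 11.78
position: [0.4029, -0.183, 0.2249]
ee_rot: [2.852, 1.315, 0.002]
force: [0.8, 0.3, 0.6]
width: 0.699
gripper_force: 0.0
clock: 12.4
position: [0.4022, -0.1832, 0.2248]
ee_rot: [2.679, 1.639, 0.001]
force: [-0.1, -0.7, 0.3]
width: 0.696
gripper_force: 0.0
t 12.4 p [ 0.4022 -0.1832  0.2248] R
 [[ 0.455  0.89   0.001]
 [ 0.89  -0.455 -0.   ]
 [ 0.     0.001 -1.   ]] F [-0.1 -0.7  0.3] w 0.696 0.0
[ 0.63112657  0.16593076 -0.36786446  1.97312516  0.07001303  1.01393757
 -0.24185194]
```

```bash
python3 - <<'E'
from h import *
# tray check + pads-in-view check
d=shot("scene");np.savez("s1.npz",W=pts(d),px=d["pixels"]);W=pts(d)
cv2.imwrite("pics/a1.png",cv2.resize(d["pixels"][130:290,200:420],(800,582),interpolation=cv2.INTER_CUBIC))
E
python3 m2.py | head -8 | grep cage
```

```text
(0.402, -0.186) top cage 34 [ 399. -184.   57.] [ 402. -186.] [23. 44.] 61
(0.402, -0.186) scene cage 80 [ 403. -179.   57.] [ 405. -182.] [24. 52.] 63
```

View pics/a1.png

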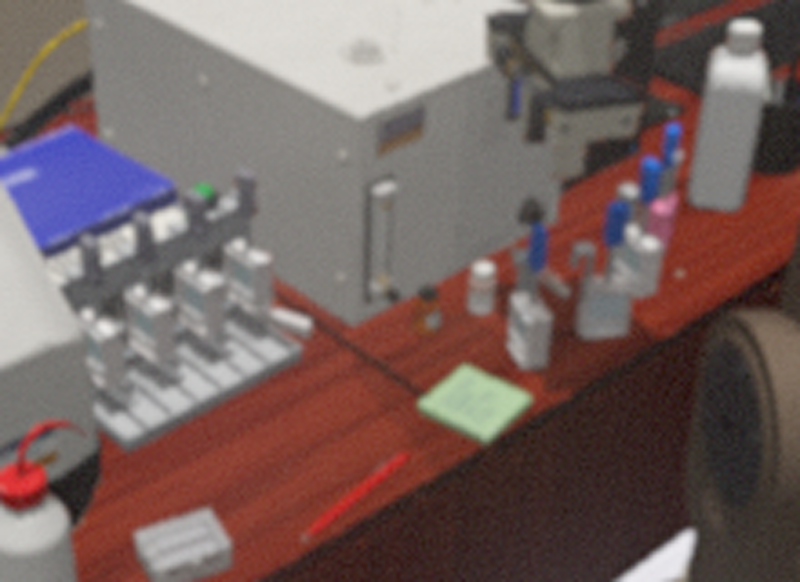

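The tray is home under the hung carriers and all four still hang. The gripper is over A.

```bash
python3 -m creep '[[0,0,0.6,0,0.7],[0,0,0.6,0,0.7],[0,0,0.6,0,0.7],[0,0,0.6,0,0.7],[0,0,0.45,0,0.7],[0,0,0,0,0.7],[0,0,0,0,0.1],[0,0,0,0,0.1],[0,0,0,0,0.1],[0,0,0,0,0.1],[0,0,0,0,0.1],[0,0,0,0,0.1]]' 25;  python3 -m creep '[[0,0,0,0,0.1],[0,0,0,0,0.1],[0,0,-0.5,0,0.1],[0,0,-0.6,0,0.1],[0,0,-0.8,0,0.1],[0,0,-0.8,0,0.1],[0,0,-0.3,0,0.1],[0,0,0,0,0.1]]'
python3 - <<'E'
from h import *
st();s=readout.observe();g=s["position"][:2]
for nm in("top","scene"):
    d=shot(nm);P=pts(d).reshape(-1,3)
    Q=P[np.hypot(*(P[:,:2]-g).T)<.06]
    z0=s["position"][2]-.11
    for a,b,k in((-.01,.068,"cage"),(.07,.108,"hook"),(.112,.13,"grip")):
        q=Q[(Q[:,2]>a+z0)&(Q[:,2]<b+z0)]
        if len(q)<4: continue
        r=cv2.minAreaRect(q[:,:2].astype(np.float32)*1000)
        print(nm,k,len(q),np.round(q.mean(0)*1000),np.round(r[0]),np.round(r[1]),round(r[2]),"z",np.round(np.percentile(q[:,2],[3,97]),3))
E
```

```text
clock: 13.95
position: [0.4015, -0.1833, 0.1106]
ee_rot: [-2.679, -1.64, 0.0]
force: [-0.4, 0.5, -1.5]
width: 0.218
gripper_force: 25.0
clock: 14.95
position: [0.4018, -0.1835, 0.2307]
ee_rot: [2.679, 1.639, 0.001]
force: [0.0, -0.3, -1.5]
width: 0.214
gripper_force: 25.0
t 14.95 p [ 0.4018 -0.1835  0.2307] R
 [[ 0.455  0.89   0.001]
 [ 0.89  -0.455 -0.001]
 [-0.     0.001 -1.   ]] F [ 0.  -0.3 -1.5] w 0.214 24.999804496765137
scene cage 226 [ 397. -175.  156.] [ 400. -180.] [26. 52.] 62 z [0.122 0.184]
scene hook 61 [ 415. -185.  209.] [ 416. -186.] [12. 51.] 68 z [0.192 0.226]
scene grip 50 [ 398. -173.  243.] [ 403. -171.] [20. 58.] 83 z [0.234 0.25 ]
```

```bash
python3 -m creep '[[0,0,-0.3,-0.9,0.1],[0,0,-0.3,-0.9,0.1],[0,0,-0.3,-0.9,0.1],[0,0,-0.3,-0.9,0.1],[0,0,-0.3,-0.9,0.1],[0,0,-0.3,-0.9,0.1],[0,0,-0.2,-0.9,0.1],[0,0,0,-0.9,0.1]]'; python3 -m creep '[[0.5,0,0,0,0.1],[0.8,0,0,0,0.1],[0.8,0,0,0,0.1],[0.8,0,0,0,0.1],[0.8,0,0,0,0.1],[0.8,0,0,0,0.1],[0.7,0,0,0,0.1],[0,0,0,0,0.1]]';python3 -m creep '[[0,0.5,0,0,0.1],[0,0.7,0,0,0.1],[0,0.8,0,0,0.1],[0,0.8,0,0,0.1],[0,0.8,0,0,0.1],[0,0.8,0,0,0.1],[0,0.6,0,0,0.1],[0,0.3,0,0,0.1],[0,0,0,0,0.1],[0,0,0,0,0.1]]'; python3 -c "from h import *;st()"
```

```text
clock: 16.05
position: [0.4015, -0.1833, 0.3098]
ee_rot: [-2.184, -2.256, 0.001]
force: [0.5, 0.8, -1.9]
width: 0.22
gripper_force: 25.0
clock: 17.05
position: [0.3947, 0.0264, 0.3096]
ee_rot: [-2.182, -2.258, 0.001]
force: [0.7, -0.4, -1.9]
width: 0.221
gripper_force: 25.0
clock: 18.3
position: [0.6065, 0.0308, 0.3106]
ee_rot: [-2.187, -2.255, 0.001]
force: [0.7, 0.6, -1.8]
width: 0.214
gripper_force: 25.0
t 18.3 p [0.6065 0.0308 0.3106] R
 [[-0.03   1.    -0.001]
 [ 1.     0.03  -0.   ]
 [-0.    -0.001 -1.   ]] F [ 0.7  0.6 -1.8] w 0.214 24.999884963035583
```

```bash
python3 -m creep '[[0,0.06,0.4,0,0.1],[0,0,0.5,0,0.1],[0,0,0.5,0,0.1],[0,0,0.5,0,0.1],[0,0,0.2,0,0.1],[0,0,0,0,0.1]]'
cat > m4.py <<'E'
from h import *
import sys
st();s=readout.observe();p=s["position"];z0=p[2]-.1105
def cc(W,lo,hi,x0=.56,x1=.70,mn=5):
    with np.errstate(all='ignore'):
        q=(W[...,0]>x0)&(W[...,0]<x1)&(W[...,1]>-.06)&(W[...,1]<.23)&(W[...,2]>lo)&(W[...,2]<hi)
    n,l,c,_=cv2.connectedComponentsWithStats(q.astype(np.uint8))
    for i in range(1,n):
        if c[i,4]>=mn:
            P=W[l==i]*1000; print("   ",c[i,4],np.round(P.mean(0)),"min",np.round(P.min(0)),"max",np.round(P.max(0)))
for nm in("top","scene"):
    d=shot(nm);W=pts(d); im=d["pixels"]
    cv2.imwrite(f"pics/{sys.argv[1]}_{nm}.png",cv2.resize(im[180:250,210:320] if nm=="top" else im[140:260,190:320],(770,490) if nm=="top" else (650,600),interpolation=cv2.INTER_CUBIC))
    print(nm,"hung cage tops");cc(W,.09,.106,.55,.625)
    print(nm,"held cage top");cc(W,z0+.052,z0+.068,.55,.625)
    print(nm,"hung bridges");cc(W,.138,.15,.615,.66)
    print(nm,"held bridge");cc(W,z0+.092,z0+.110,.615,.67)
E
python3 m4.py a2
```

```text
clock: 19.05
position: [0.6092, 0.0309, 0.2262]
ee_rot: [-2.187, -2.255, 0.001]
force: [0.0, 0.0, -1.4]
width: 0.216
gripper_force: 25.0
t 19.05 p [0.6092 0.0309 0.2262] R
 [[-0.03   1.    -0.001]
 [ 1.     0.03  -0.   ]
 [-0.    -0.001 -1.   ]] F [ 0.   0.  -1.4] w 0.216 24.999747276306152
top hung cage tops
    28 [598. 175.  98.] min [583. 164.  90.] max [622. 185. 106.]
    36 [601. 116.  97.] min [583. 105.  90.] max [622. 128. 104.]
top held cage top
top hung bridges
    25 [634. 180. 143.] min [625. 160. 138.] max [644. 203. 148.]
    19 [636. 121. 142.] min [630. 103. 138.] max [645. 138. 147.]
top held bridge
scene hung cage tops
    38 [599.   4.  97.] min [586.  -9.  90.] max [618.  17. 103.]
    50 [602.  67.  99.] min [588.  54.  91.] max [624.  78. 105.]
    63 [601. 127.  98.] min [585. 113.  91.] max [625. 138. 106.]
    67 [599. 186.  98.] min [582. 172.  90.] max [624. 196. 105.]
scene held cage top
    78 [603.  27. 176.] min [583.  -3. 168.] max [624.  56. 183.]
    23 [607.  69. 176.] min [600.  61. 169.] max [619.  74. 184.]
    26 [605. 129. 176.] min [598. 122. 168.] max [620. 133. 183.]
    27 [604. 187. 176.] min [595. 180. 168.] max [619. 192. 183.]
scene hung bridges
    8 [622.  39. 145.] min [616.  36. 139.] max [629.  41. 150.]
    27 [639.  74. 141.] min [629.  55. 138.] max [654.  96. 145.]
    25 [636. 134. 143.] min [616. 122. 139.] max [645. 157. 149.]
    28 [636. 191. 142.] min [626. 179. 138.] max [648. 207. 145.]
scene held bridge
    24 [635.  38. 216.] min [617.  30. 208.] max [650.  44. 225.]
```

View pics/a2_scene.png

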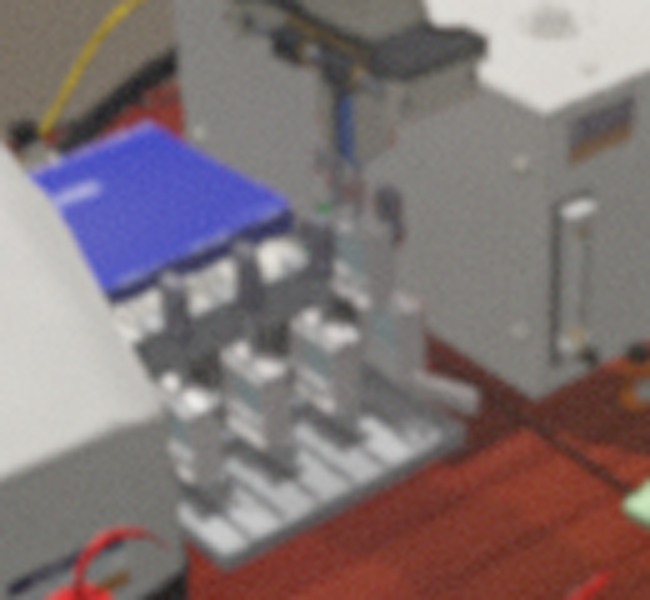

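```bash
cat > m5.py <<'E'
from h import *
def rep(tag,q,W):
    n,l,c,_=cv2.connectedComponentsWithStats(q.astype(np.uint8))
    for i in range(1,n):
        if c[i,4]>=8:
            P=W[l==i]*1000; print(tag,c[i,4],"y mean %.1f"%P[:,1].mean(),"p5-95",np.round(np.percentile(P[:,1],[5,95]),1),"x p5,50",np.round(np.percentile(P[:,0],[5,50]),1))
p=readout.observe()["position"];z0=p[2]-.1105
d=shot("scene");W=pts(d)
X,Y,Z=W[...,0],W[...,1],W[...,2]
with np.errstate(all='ignore'):
    b=(X>.56)&(X<.593)&(Y>-.06)&(Y<.23)
    rep("hung",b&(Z>.045)&(Z<.097),W); rep("held",b&(Z>max(z0+.005,.104))&(Z<z0+.057),W)
E
python3 m5.py
```

```text
hung 47 y mean 4.7 p5-95 [-6.6 15.5] x p5,50 [588.2 590.9]
hung 64 y mean 64.9 p5-95 [53.  76.8] x p5,50 [587.  590.1]
hung 74 y mean 125.8 p5-95 [114.9 137. ] x p5,50 [586.1 588.2]
hung 82 y mean 183.9 p5-95 [172.8 195.1] x p5,50 [583.9 586.7]
held 75 y mean 33.3 p5-95 [20.9 44.2] x p5,50 [585.1 587.9]
```

```bash
cat > m6.py <<'E'
from h import *
p=readout.observe()["position"];z0=p[2]-.1105
d=shot("scene");W=pts(d).reshape(-1,3);W=W[~np.isnan(W[:,0])]
D0=np.array([.6365,.094]);a=.028;c,s=np.cos(a),np.sin(a)
L=(W[:,:2]-D0)@np.array([[c,-s],[s,c]])*1000; z=W[:,2]*1000
def f(tag,y0,y1,za,zb,x0=-20,x1=15):
    m=(L[:,1]>y0)&(L[:,1]<y1)&(z>za)&(z<zb)&(L[:,0]>x0)&(L[:,0]<x1)
    q=L[m,0]; print(tag,m.sum(),np.round(np.percentile(q,[10,50,90]),1) if m.sum() else "")
for k in(0,60): f(f"rail front gap{k}",k-15,k+12,110,136)
for k in(-30,30,90): f(f"hung strip {k}",k-6,k+9,108,136)
z1=z0*1000
f("held strip",-60-8,-60+12,z1+70,z1+97)
m=(abs(L[:,1]+60)<15)&(z>z1+70)&(z<z1+110)&(abs(L[:,0])<25)
f("held bridge top",-75,-45,z1+99,z1+106,-25,25)
for k in(-30,30,90): f(f"hung bridge {k}",k-12,k+12,139,146,-25,25)
E
python3 m6.py
```

```text
rail front gap0 37 [-3.6 -1.   0.9]
rail front gap60 34 [-2.9 -0.4  1.4]
hung strip -30 27 [-6.6 -4.8 -0.9]
hung strip 30 27 [-6.2 -4.1 -1.7]
hung strip 90 26 [-6.3 -3.9 -1.2]
held strip 34 [-9.7 -7.6  8.6]
held bridge top 12 [-8.1 -1.9  9.1]
hung bridge -30 17 [-3.7  2.3  9.8]
hung bridge 30 16 [-3.8  2.9 10.9]
hung bridge 90 19 [-2.6  4.6 10.8]
```

Relative to the row, the held hook is 3 mm ahead of the flush-hanging ones, which puts it centred on the rail. It is 1.5 mm low in y, so I'll correct that and lower.

```bash
python3 -m creep '[[0.04,0,0.2,0,0.1],[0,0,0.3,0,0.1],[0,0,0.3,0,0.1],[0,0,0.3,0,0.1],[0,0,0.2,0,0.1],[0,0,0.2,0,0.1],[0,0,0,0,0.1]]';python3 -m creep '[[0,0,0.15,0,0.1],[0,0,0.15,0,0.1],[0,0,0,0,0.1]]'
```

```text
clock: 20.12
position: [0.6093, 0.0325, 0.1661]
ee_rot: [-2.187, -2.254, 0.001]
force: [0.3, 1.6, -0.6]
width: 0.213
gripper_force: 25.0
clock: 20.5
position: [0.6093, 0.0325, 0.1542]
ee_rot: [-2.187, -2.255, 0.001]
force: [-0.0, 0.1, -0.2]
width: 0.215
gripper_force: 25.0
```

```bash
python3 -m creep '[[0,0,0.06,0,0.1],[0,0,0.06,0,0.1],[0,0,0,0,0.1]]'; python3 m5.py; python3 m6.py
```

```text
clock: 20.88
position: [0.6098, 0.0327, 0.1504]
ee_rot: [2.187, 2.254, 0.0]
force: [-1.8, -0.7, 4.4]
width: 0.217
gripper_force: 25.0
hung 117 y mean 23.3 p5-95 [-5.1 46.2] x p5,50 [584.9 589. ]
hung 65 y mean 65.3 p5-95 [53.6 75.6] x p5,50 [586.8 589.9]
hung 73 y mean 125.8 p5-95 [114.7 136.4] x p5,50 [585.7 588.6]
hung 80 y mean 184.0 p5-95 [172.1 194.8] x p5,50 [583.9 587.2]
rail front gap0 35 [-3.8 -1.5  1. ]
rail front gap60 37 [-3.3 -1.4  1.3]
hung strip -30 25 [-7.1 -4.3 -0.2]
hung strip 30 27 [-7.7 -5.5 -3.8]
hung strip 90 31 [-7.1 -5.  -0.2]
held strip 24 [-9.2 -7.3 -5.3]
held bridge top 4 [-20.2  -9.9  -9.2]
hung bridge -30 16 [-7.3  1.8  8.1]
hung bridge 30 18 [-6.6  0.5  8.5]
hung bridge 90 18 [-5.   3.1 10.6]
```

```bash
python3 -m creep '[[0,0,0,0,0.3],[0,0,0,0,0.3],[0,0,0,0,0.5],[0,0,0,0,0.5],[0,0,-0.3,0,0.5],[0,0,-0.6,0,0.5],[0,0,-0.8,0,0.5],[0,0,-0.8,0,0.5],[0,0,-0.8,0,0.5],[0,0,0,0,0.5]]'; python3 m4.py a3 | grep -v zz | head -30
```

```text
clock: 22.22
position: [0.611, 0.0333, 0.2856]
ee_rot: [2.185, 2.252, 0.007]
force: [0.6, 0.5, -0.4]
width: 0.503
gripper_force: 0.0
t 22.23 p [0.611  0.0333 0.2856] R
 [[-0.03   1.     0.006]
 [ 1.     0.03   0.001]
 [ 0.001  0.006 -1.   ]] F [ 0.6  0.5 -0.4] w 0.503 0.0
top hung cage tops
    32 [599. 175.  98.] min [582. 163.  90.] max [625. 185. 105.]
    32 [598. 116.  98.] min [584. 104.  90.] max [621. 128. 106.]
top held cage top
top hung bridges
    23 [635. 181. 141.] min [630. 168. 139.] max [644. 204. 146.]
    12 [638. 117. 144.] min [630. 108. 140.] max [645. 125. 149.]
    5 [632. 135. 141.] min [630. 129. 138.] max [635. 138. 143.]
top held bridge
scene hung cage tops
    147 [602.  37.  98.] min [586. -11.  90.] max [625.  77. 105.]
    56 [602. 127.  99.] min [585. 111.  91.] max [624. 139. 104.]
    68 [601. 185.  98.] min [584. 171.  90.] max [624. 197. 106.]
scene held cage top
scene hung bridges
    7 [629.  36. 144.] min [615.  31. 140.] max [639.  40. 148.]
    25 [638.  74. 142.] min [616.  57. 139.] max [651.  97. 150.]
    30 [635. 135. 142.] min [615. 120. 138.] max [648. 159. 149.]
    26 [636. 190. 142.] min [627. 178. 138.] max [648. 207. 145.]
scene held bridge
```

View pics/a3_scene.png

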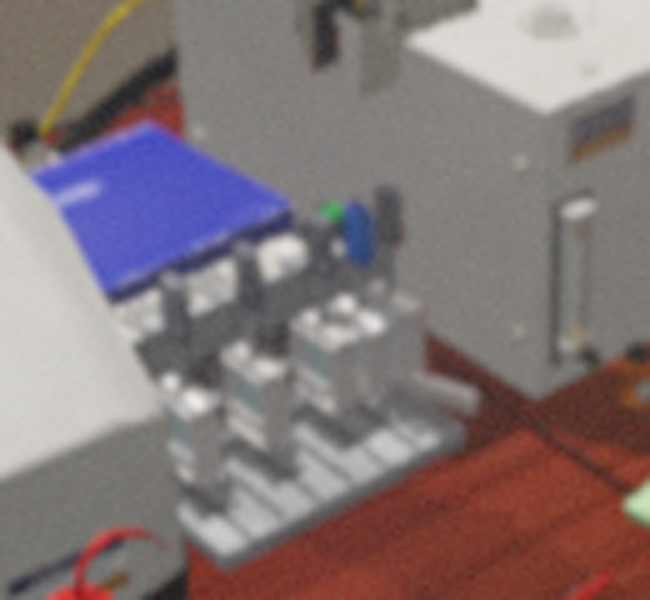

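A hangs (blue grip at 358,235), its neighbours are unmoved and the tray is home. On to B.

```bash
python3 -m creep '[[0,-0.6,0,0,0.7],[0,-0.9,0,0,0.7],[0,-0.9,0,0,0.7],[0,-0.9,0,0,0.7],[0,-0.9,0,0,0.7],[0,-0.9,0,0,0.7],[0,-0.8,0,0,0.7],[0,0,0,0,0.7]]'; python3 -m creep '[[-0.6,0,0,0,0.7],[-0.9,0,0,0,0.7],[-0.9,0,0,0,0.7],[-0.9,0,0,0,0.7],[-0.9,0,0,0,0.7],[-0.9,0,0,0,0.7],[-0.9,0,0,0,0.7],[-0.9,0,0,0,0.7],[-0.6,0,0,0,0.7],[0,0,0,0,0.7]]'; python3 -m creep '[[0,0,0.2,-1,0.7],[0,0,0.2,-1,0.7],[0,0,0.2,-1,0.7],[0,0,0.2,-1,0.7],[0,0,0.2,-1,0.7],[0,0,0.2,-1,0.7],[0,0,0,-1,0.7],[0,0,0,-1,0.7],[0,0,0,-1,0.7],[0,0,0,-1,0.7],[0,0,0,-1,0.7],[0,0,0,-1,0.7]]'; python3 -m creep '[[0,0,0,-1,0.7],[0,0,0,-1,0.7],[0,0,0,-0.3,0.7],[0,0,0,0,0.7]]';  python3 -c "from h import *;st();print(readout.observe()['joints'])"
```

```text
clock: 23.32
position: [0.3715, 0.025, 0.2813]
ee_rot: [2.188, 2.254, -0.004]
force: [1.1, -0.5, 0.0]
width: 0.702
gripper_force: 0.0
clock: 24.58
position: [0.3828, -0.2764, 0.2808]
ee_rot: [-2.19, -2.25, 0.001]
force: [-0.6, -0.4, 0.7]
width: 0.699
gripper_force: 0.0
clock: 26.08
position: [0.3832, -0.2734, 0.2335]
ee_rot: [-1.076, -2.951, -0.001]
force: [0.9, -0.2, 0.0]
width: 0.7
gripper_force: 0.0
clock: 26.58
position: [0.383, -0.274, 0.2337]
ee_rot: [-0.842, -3.026, -0.0]
force: [0.4, -0.3, 0.3]
width: 0.698
gripper_force: 0.0
t 26.57 p [ 0.383  -0.274   0.2337] R
 [[-0.856  0.516 -0.   ]
 [ 0.516  0.856  0.   ]
 [ 0.     0.    -1.   ]] F [ 0.4 -0.3  0.3] w 0.698 0.0
[ 0.91732637  0.22044777 -0.48434645  1.89225858  0.1169529   1.05679144
  1.41353404]
```

```bash
python3 -m creep '[[0,0,0.6,0,0.7],[0,0,0.7,0,0.7],[0,0,0.7,0,0.7],[0,0,0.6,0,0.7],[0,0,0.47,0,0.7],[0,0,0,0,0.7],[0,0,0,0,0.1],[0,0,0,0,0.1],[0,0,0,0,0.1],[0,0,0,0,0.1],[0,0,0,0,0.1],[0,0,0,0,0.1]]' 25;  python3 -m creep '[[0,0,0,0,0.1],[0,0,0,0,0.1],[0,0,-0.5,0,0.1],[0,0,-0.6,0,0.1],[0,0,-0.8,0,0.1],[0,0,-0.8,0,0.1],[0,0,-0.8,0,0.1],[0,0,-0.8,0,0.1],[0,0,-0.7,0,0.1],[0,0,0,0,0.1]]'
```

```text
clock: 28.08
position: [0.3829, -0.2743, 0.1112]
ee_rot: [0.841, 3.027, -0.0]
force: [-0.2, -0.7, 1.5]
width: 0.215
gripper_force: 25.0
clock: 29.32
position: [0.3836, -0.2748, 0.3125]
ee_rot: [0.841, 3.024, -0.002]
force: [0.1, -0.4, -2.7]
width: 0.221
gripper_force: 25.0
```

```bash
python3 -m creep '[[0,0,0,1,0.1],[0,0,0,1,0.1],[0,0,0,1,0.1],[0,0,0,1,0.1],[0,0,0,1,0.1],[0,0,0,1,0.1],[0,0,0,1,0.1],[0,0,0,1,0.1],[0,0,0,1,0.1],[0,0,0,1,0.1],[0,0,0,1,0.1],[0,0,0,1,0.1]]'; python3 -m creep '[[0,0,0,1,0.1],[0,0,0,1,0.1],[0.5,0,0,0.3,0.1],[0.9,0,0,0,0.1],[0.9,0,0,0,0.1],[0.9,0,0,0,0.1],[0.9,0,0,0,0.1],[0.9,0,0,0,0.1],[0.9,0,0,0,0.1],[0.9,0,0,0,0.1],[0.9,0,0,0,0.1],[0.9,0,0,0,0.1]]'; python3 -m creep '[[0.43,0,0,0,0.1],[0,0.4,0,0,0.1],[0,0.8,0,0,0.1],[0,0.9,0,0,0.1],[0,0.9,0,0,0.1],[0,0.9,0,0,0.1],[0,0.9,0,0,0.1],[0,0.7,0,0,0.1],[0,0.4,0,0,0.1],[0,0,0,0,0.1],[0,0,0,0,0.1]]'; python3 -c "from h import *;st()"
```

```text
clock: 30.82
position: [0.3821, -0.2741, 0.3093]
ee_rot: [-2.001, -2.419, 0.001]
force: [-0.9, 0.4, -1.6]
width: 0.217
gripper_force: 25.0
clock: 32.33
position: [0.3711, 0.0702, 0.3098]
ee_rot: [-2.187, -2.254, 0.002]
force: [0.6, -0.1, -2.6]
width: 0.217
gripper_force: 25.0
clock: 33.7
position: [0.6069, 0.0934, 0.3101]
ee_rot: [-2.187, -2.254, 0.002]
force: [-0.4, -0.6, -2.2]
width: 0.219
gripper_force: 25.0
t 33.7 p [0.6069 0.0934 0.3101] R
 [[-0.03   1.    -0.002]
 [ 1.     0.03  -0.   ]
 [-0.    -0.002 -1.   ]] F [-0.4 -0.6 -2.2] w 0.219 24.995137453079224
```

```bash
python3 -m creep '[[0,0,0.4,0,0.1],[0,0,0.5,0,0.1],[0,0,0.5,0,0.1],[0,0,0.5,0,0.1],[0,0,0.2,0,0.1],[0,0,0,0,0.1]]'; python3 m5.py; sed -i 's/^f("held strip.*/for k in (0,60): f(f"held strip {k}",k-8,k+12,z1+70,z1+97)/;s/f("held bridge.*//' m6.py; python3 m6.py
```

```text
clock: 34.45
position: [0.6069, 0.0936, 0.2266]
ee_rot: [-2.187, -2.255, 0.001]
force: [0.7, -0.4, -1.9]
width: 0.214
gripper_force: 25.0
hung 50 y mean 4.2 p5-95 [-6.7 15.5] x p5,50 [588.6 591.3]
hung 57 y mean 35.7 p5-95 [25.  45.6] x p5,50 [587.3 590.3]
hung 65 y mean 65.2 p5-95 [53.5 76. ] x p5,50 [588.2 590.4]
hung 72 y mean 125.5 p5-95 [114. 137.] x p5,50 [584.9 588.8]
hung 80 y mean 184.0 p5-95 [172.3 194.8] x p5,50 [583.6 587.2]
held 83 y mean 94.5 p5-95 [ 82.7 105.3] x p5,50 [581.5 585. ]
rail front gap0 13 [-17.2 -10.9  -0.5]
rail front gap60 34 [-3.  -1.7  1.2]
hung strip -30 0 
hung strip 30 28 [-6.1 -3.9 -2.1]
hung strip 90 30 [-5.7 -4.1 -1.6]
held strip 0 36 [-11.1  -7.8   9.3]
held strip 60 0 
hung bridge -30 0 
hung bridge 30 15 [-5.   2.  12.3]
hung bridge 90 16 [-5.1  3.1 11.5]
```

```bash
python3 -m creep '[[0.02,0.03,0.2,0,0.1],[0,0,0.3,0,0.1],[0,0,0.3,0,0.1],[0,0,0.3,0,0.1],[0,0,0.2,0,0.1],[0,0,0.2,0,0.1],[0,0,0,0,0.1]]';python3 -m creep '[[0,0,0.15,0,0.1],[0,0,0.15,0,0.1],[0,0,0,0,0.1]]';python3 -m creep '[[0,0,0.06,0,0.1],[0,0,0.05,0,0.1],[0,0,0,0,0.1]]'
```

```text
clock: 35.42
position: [0.6082, 0.0945, 0.1665]
ee_rot: [-2.187, -2.255, 0.001]
force: [0.3, 0.7, -1.1]
width: 0.219
gripper_force: 25.0
clock: 35.8
position: [0.6082, 0.0944, 0.1546]
ee_rot: [-2.187, -2.255, 0.001]
force: [0.2, 0.6, -1.5]
width: 0.215
gripper_force: 25.0
clock: 36.17
position: [0.6086, 0.0947, 0.1512]
ee_rot: [2.187, 2.255, 0.0]
force: [-2.4, -1.0, 3.0]
width: 0.218
gripper_force: 25.0
```

```bash
python3 -m creep '[[0,0,0,0,0.3],[0,0,0,0,0.3],[0,0,0,0,0.5],[0,0,0,0,0.5],[0,0,-0.3,0,0.5],[0,0,-0.6,0,0.5],[0,0,-0.8,0,0.5],[0,0,-0.8,0,0.5],[0,0,-0.8,0,0.5],[0,0,0,0,0.5]]'; python3 m5.py;  python3 -m creep '[[0,-0.5,0,0,0.7],[0,-0.9,0,0,0.7],[0,-0.9,0,0,0.7],[0,-0.9,0,0,0.7],[0,-0.9,0,0,0.7],[0,-0.7,0,0,0.7],[0,-0.3,0,0,0.7],[0,0,0,0,0.7]]'; python3 -m creep '[[-0.6,0,0,0,0.7],[-1,0,0,0,0.7],[-1,0,0,0,0.7],[-1,0,0,0,0.7],[-1,0,0,0,0.7],[-1,0,0,0,0.7],[-1,0,0,0,0.7],[-1,0,0,0,0.7],[-1,0,0,0,0.7],[-1,0,0,0,0.7],[-1,0,0,0,0.7],[-0.7,0,0,0,0.7]]'; python3 -m creep '[[0,0,0.3,1,0.7],[0,0,0.3,1,0.7],[0,0,0.3,1,0.7],[0,0,0.2,1,0.7],[0,0,0.1,0.4,0.7],[0,0,0,0,0.7]]';  python3 -c "from h import *;st();print(readout.observe()['joints'])"
```

```text
clock: 37.42
position: [0.6097, 0.0956, 0.2864]
ee_rot: [2.185, 2.253, 0.007]
force: [0.3, 0.7, 0.2]
width: 0.498
gripper_force: 0.0
hung 52 y mean 5.1 p5-95 [-6.6 16.6] x p5,50 [587.7 591. ]
hung 53 y mean 36.6 p5-95 [25.8 46.3] x p5,50 [587.1 590. ]
hung 130 y mean 80.4 p5-95 [ 54.8 104.3] x p5,50 [586.3 589.6]
hung 75 y mean 126.2 p5-95 [114.6 136.8] x p5,50 [585.5 589. ]
hung 81 y mean 184.1 p5-95 [172.4 195. ] x p5,50 [584.7 586.9]
clock: 38.48
position: [0.4046, 0.0881, 0.2827]
ee_rot: [2.187, 2.254, -0.0]
force: [0.0, 0.5, 0.6]
width: 0.702
gripper_force: 0.0
clock: 39.98
position: [0.4186, -0.3664, 0.2817]
ee_rot: [-2.19, -2.252, 0.001]
force: [0.2, 0.5, 1.1]
width: 0.701
gripper_force: 0.0
clock: 40.72
position: [0.4186, -0.3636, 0.2342]
ee_rot: [-2.505, -1.894, 0.0]
force: [-0.2, -0.7, 0.8]
width: 0.704
gripper_force: 0.0
t 40.73 p [ 0.4186 -0.3636  0.2342] R
 [[ 0.273  0.962 -0.001]
 [ 0.962 -0.273  0.   ]
 [ 0.    -0.001 -1.   ]] F [-0.2 -0.7  0.8] w 0.704 0.0
[ 0.92067133  0.34913232 -0.40065829  1.71022633  0.14922431  1.1131811
  0.19932965]
```

```bash
python3 -m creep '[[0,-0.05,0.6,0,0.7],[0,0,0.7,0,0.7],[0,0,0.7,0,0.7],[0,0,0.6,0,0.7],[0,0,0.49,0,0.7],[0,0,0,0,0.7],[0,0,0,0,0.1],[0,0,0,0,0.1],[0,0,0,0,0.1],[0,0,0,0,0.1],[0,0,0,0,0.1],[0,0,0,0,0.1]]' 25;  python3 -m creep '[[0,0,0,0,0.1],[0,0,0,0,0.1],[0,0,-0.5,0,0.1],[0,0,-0.6,0,0.1],[0,0,-0.8,0,0.1],[0,0,-0.8,0,0.1],[0,0,-0.8,0,0.1],[0,0,-0.8,0,0.1],[0,0,-0.7,0,0.1],[0,0,0,-1,0.1],[0,0,0,-1,0.1],[0,0,0,-1,0.1]]'; python3 -m creep '[[0,0,0,-1,0.1],[0,0,0,-0.4,0.1],[0,0,0,0,0.1]]'; python3 -c "from h import *;st()"
```

```text
clock: 42.22
position: [0.4165, -0.3628, 0.1112]
ee_rot: [2.507, 1.893, 0.0]
force: [0.2, -0.4, 0.8]
width: 0.215
gripper_force: 25.0
clock: 43.72
position: [0.4161, -0.3626, 0.3108]
ee_rot: [-2.292, -2.147, 0.0]
force: [0.3, 0.5, -1.3]
width: 0.213
gripper_force: 25.0
clock: 44.1
position: [0.4162, -0.3627, 0.3109]
ee_rot: [-2.188, -2.254, 0.0]
force: [0.6, 0.0, -1.6]
width: 0.217
gripper_force: 25.0
t 44.1 p [ 0.4162 -0.3627  0.3109] R
 [[-0.03  1.   -0.  ]
 [ 1.    0.03  0.  ]
 [ 0.   -0.   -1.  ]] F [ 0.6  0.  -1.6] w 0.217 24.990676939487457
```

```bash
python3 -m creep '[[0.57,0,0,0,0.1],[0.9,0,0,0,0.1],[1,0,0,0,0.1],[1,0,0,0,0.1],[1,0,0,0,0.1],[1,0,0,0,0.1],[1,0,0,0,0.1],[1,0,0,0,0.1],[1,0,0,0,0.1],[1,0,0,0,0.1],[1,0,0,0,0.1],[1,0,0,0,0.1]]'; python3 -m creep '[[0.8,0,0,0,0.1],[0.5,0,0,0,0.1],[0,0.4,0,0,0.1],[0,0.7,0,0,0.1],[0,0.8,0,0,0.1],[0,0.8,0,0,0.1],[0,0.8,0,0,0.1],[0,0.7,0,0,0.1],[0,0.6,0,0,0.1],[0,0.34,0,0,0.1],[0,0,0,0,0.1],[0,0,0,0,0.1]]'; python3 -m creep '[[0,0,0.4,0,0.1],[0,0,0.5,0,0.1],[0,0,0.5,0,0.1],[0,0,0.5,0,0.1],[0,0,0.2,0,0.1],[0,0,0,0,0.1]]'; python3 m5.py;python3 m6.py
```

```text
clock: 45.6
position: [0.4014, 0.0978, 0.3112]
ee_rot: [2.187, 2.254, -0.0]
force: [0.8, -0.8, -1.2]
width: 0.218
gripper_force: 25.0
clock: 47.1
position: [0.6056, 0.1542, 0.3112]
ee_rot: [-2.187, -2.255, 0.001]
force: [0.3, 0.1, -1.2]
width: 0.219
gripper_force: 25.0
clock: 47.85
position: [0.606, 0.1538, 0.2266]
ee_rot: [-2.187, -2.255, 0.001]
force: [-0.2, 0.0, -1.1]
width: 0.216
gripper_force: 25.0
hung 54 y mean 4.9 p5-95 [-6.6 15.9] x p5,50 [589.1 591.2]
hung 52 y mean 36.2 p5-95 [26.3 46. ] x p5,50 [586.6 590.4]
hung 64 y mean 64.6 p5-95 [52.9 75.5] x p5,50 [587.1 590.4]
hung 66 y mean 94.7 p5-95 [ 83.5 104.6] x p5,50 [586.1 589.2]
hung 77 y mean 125.7 p5-95 [114.2 136.6] x p5,50 [586.1 589.2]
hung 85 y mean 184.3 p5-95 [172.1 195.2] x p5,50 [583.6 586.9]
held 90 y mean 153.7 p5-95 [142.9 164. ] x p5,50 [581.5 583.7]
rail front gap0 29 [-8.2 -5.8 -1.8]
rail front gap60 11 [-16.9 -10.6  -5.9]
hung strip -30 15 [-7.  -4.3 -3. ]
hung strip 30 0 
hung strip 90 30 [-6.1 -4.4 -1.8]
held strip 0 0 
held strip 60 38 [-9.5 -6.5  8.1]
hung bridge -30 1 [-23.2 -23.2 -23.2]
hung bridge 30 0 
hung bridge 90 21 [-3.8  2.5 11.7]
```

```bash
python3 -m creep '[[0.03,0.02,0.2,0,0.1],[0,0,0.3,0,0.1],[0,0,0.3,0,0.1],[0,0,0.3,0,0.1],[0,0,0.2,0,0.1],[0,0,0.2,0,0.1],[0,0,0,0,0.1]]';python3 -m creep '[[0,0,0.15,0,0.1],[0,0,0.15,0,0.1],[0,0,0,0,0.1]]';python3 -m creep '[[0,0,0.06,0,0.1],[0,0,0.05,0,0.1],[0,0,0,0,0.1]]'
```

```text
clock: 48.82
position: [0.6069, 0.1551, 0.1665]
ee_rot: [-2.187, -2.255, 0.001]
force: [-0.4, 0.5, -1.8]
width: 0.216
gripper_force: 25.0
clock: 49.2
position: [0.6069, 0.1549, 0.1545]
ee_rot: [-2.187, -2.255, 0.001]
force: [0.8, -0.0, -2.1]
width: 0.218
gripper_force: 25.0
clock: 49.58
position: [0.6073, 0.1553, 0.1511]
ee_rot: [2.187, 2.255, 0.0]
force: [-1.1, -1.3, 1.8]
width: 0.218
gripper_force: 25.0
```

```bash
python3 -m creep '[[0,0,0,0,0.3],[0,0,0,0,0.3],[0,0,0,0,0.5],[0,0,0,0,0.5],[0,0,-0.3,0,0.5],[0,0,-0.6,0,0.5],[0,0,-0.8,0,0.5],[0,0,-0.8,0,0.5],[0,0,-0.8,0,0.5],[0,-0.8,0,0,0.3],[0,-0.8,0,0,0.1],[0,-0.8,0,0,0]]'; python3 -m creep '[[0,-0.8,0,0,0],[0,-0.8,0,0,0],[0,0,0,0,0]]' ; python3 m5.py; python3 - <<'E'
from h import *
st()
for nm in("scene","top"):
    d=shot(nm);im=d["pixels"];W=pts(d)
    cv2.imwrite(f"pics/c_{nm}.png",cv2.resize(im[140:260,190:320],(650,600),interpolation=cv2.INTER_CUBIC))
    hsv=cv2.cvtColor(im,cv2.COLOR_BGR2HSV);m=cv2.inRange(hsv,(50,110,50),(85,255,255))>0
    with np.errstate(all='ignore'): m&=(W[...,0]>.6)&(W[...,0]<.75)&(W[...,1]>-.06)&(W[...,1]<.06)
    q=W[m]; print(nm,"button",len(q),np.round(np.median(q,0),4),np.round(q.min(0),3),np.round(q.max(0),3))
    with np.errstate(all='ignore'): h=(W[...,2]>.112)&(W[...,2]<.128)&(W[...,0]>.66)&(W[...,0]<.71)&(W[...,1]>-.06)&(W[...,1]<.23)
    print("housing z",np.round(np.median(W[h],0),3))
E
```

```text
clock: 51.08
position: [0.5102, 0.1526, 0.2836]
ee_rot: [2.187, 2.255, 0.001]
force: [-0.2, -0.1, 0.1]
width: 0.22
gripper_force: 0.0
clock: 51.45
position: [0.4455, 0.1508, 0.2838]
ee_rot: [2.184, 2.255, -0.0]
force: [0.7, -1.0, -0.7]
width: 0.004
gripper_force: 0.0
hung 51 y mean 4.6 p5-95 [-6.5 14.7] x p5,50 [589.5 591. ]
hung 187 y mean 67.2 p5-95 [ 27.8 103.6] x p5,50 [586.1 589.7]
hung 73 y mean 125.7 p5-95 [113.6 136.7] x p5,50 [585.8 588.3]
hung 154 y mean 170.6 p5-95 [146.1 194.8] x p5,50 [584.1 587.3]
t 51.5 p [0.447  0.1505 0.2838] R
 [[-0.031  1.     0.002]
 [ 1.     0.031 -0.001]
 [-0.001  0.002 -1.   ]] F [0.1 0.1 1.1] w 0.005 0.0
  return _methods._mean(a, axis=axis, dtype=dtype,
  ret = um.true_divide(
Traceback (most recent call last):
ValueError: zero-size array to reduction operation minimum which has no identity
```

View pics/c_scene.png

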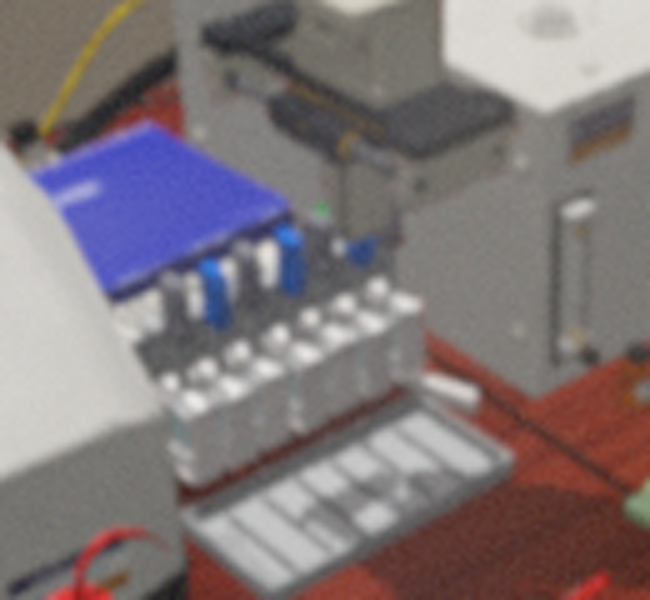

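All seven carriers hang, but the tray was knocked forward: its near edge is now around zoomed (190–510, 520–590). I'll measure it and push it again.

```bash
python3 - <<'E'
from h import *
for nm in("scene","top"):
    d=shot(nm);W=pts(d);hsv=cv2.cvtColor(d["pixels"],cv2.COLOR_BGR2HSV)
    with np.errstate(all='ignore'):
        m=(W[...,0]>.42)&(W[...,0]<.62)&(W[...,1]>-.09)&(W[...,1]<.26)&(W[...,2]>.001)&(W[...,2]<.019)&(hsv[...,1]<75)
    m=cv2.morphologyEx(m.astype(np.uint8),cv2.MORPH_OPEN,np.ones((2,2)))
    n,l,s,c=cv2.connectedComponentsWithStats(m)
    for i in range(1,n):
        if s[i,4]>60:
            P=W[l==i]*1000; print(nm,s[i],"min",np.round(np.percentile(P,1,0)),"max",np.round(np.percentile(P,99,0)))
            for y in range(-20,220,30):
                k=abs(P[:,1]-y)<10
                if k.sum()>8: print("  y",y,"front x %.0f"%np.percentile(P[k,0],3),end="")
            f=P[P[:,0]<P[:,0].min()+60]; print("\n  y range front",np.round(np.percentile(f[:,1],[1,99])))
E
```

```text
scene [ 227  217   66   45 1362] min [nan nan nan] max [nan nan nan]
  y -20 front x 501  y 10 front x 493  y 40 front x 493  y 70 front x 493  y 100 front x 492  y 130 front x 492  y 160 front x 491  y 190 front x 489Traceback (most recent call last):
  File "<stdin>", line 14, in <module>
    return _quantile_unchecked(
        a, q, axis, out, overwrite_input, method, keepdims, weights)
    return _ureduce(a,
                    func=_quantile_ureduce_func,
    ...<5 lines>...
                    overwrite_input=overwrite_input,
                    method=method)
    r = func(a, **kwargs)
    result = _quantile(arr,
                       quantiles=q,
    ...<2 lines>...
                       out=out,
                       weights=wgt)
    slices_having_nans = np.isnan(arr[-1, ...])
                                  ~~~^^^^^^^^^
IndexError: index -1 is out of bounds for axis 0 with size 0
```

```bash
python3 -m creep '[[-0.7,-0.05,0,0,1],[-0.69,0,0,0,1],[0,0,0.4,1,1],[0,0,0.4,1,1],[0,0,0.4,1,1],[0,0,0.4,1,1],[0,0,0.4,1,1],[0,0,0.4,1,1],[0,0,0.4,1,1],[0,0,0.4,1,1],[0,0,0.4,1,1],[0,0,0.4,1,1]]'; python3 -m creep '[[0,0,0.4,1,1],[0,0,0.4,1,1],[0,0,0.4,1,1],[0,0,0.4,1,1],[0,0,0.4,1,1],[0,0,0.4,1,1],[0,0,0,1,1],[0,0,0,1,1],[0,0,0,1,1],[0,0,0,1,1],[0,0,0,1,1],[0,0,0,1,1]]'; python3 -m creep '[[0,0,0.2,0.6,1],[0,0,0.2,0,1],[0,0,0,0,1]]'; python3 -c "from h import *;st()"
```

```text
clock: 53.1
position: [0.448, 0.0949, 0.122]
ee_rot: [-2.828, -1.367, -0.0]
force: [0.7, 0.2, 0.5]
width: 1.004
gripper_force: 0.0
clock: 54.6
position: [0.448, 0.095, 0.0263]
ee_rot: [3.14, 0.098, 0.0]
force: [-0.2, 0.5, -0.5]
width: 1.001
gripper_force: 0.0
clock: 54.98
position: [0.4469, 0.0947, 0.0099]
ee_rot: [3.141, 0.038, -0.002]
force: [-0.3, 0.6, -0.1]
width: 1.0
gripper_force: 0.0
t 54.98 p [0.4469 0.0947 0.0099] R
 [[ 1.     0.024 -0.001]
 [ 0.024 -1.    -0.   ]
 [-0.001  0.    -1.   ]] F [-0.3  0.6 -0.1] w 1.0 0.0
```

Push 86 mm, down 1 mm, with the final part slow.

```bash
python3 -m creep '[[0.25,0,0.03,0,1],[0.25,0,0,0,1],[0.25,0,0,0,1],[0.25,0,0,0,1],[0.25,0,0,0,1],[0.25,0,0,0,1],[0.2,0,0,0,1],[0.15,0,0,0,1],[0,0,0,0,1]]';python3 -m creep '[[0.08,0,0,0,1],[0.08,0,0,0,1],[0.06,0,0,0,1],[0,0,0,0,1]]'
```

```text
clock: 56.1
position: [0.5205, 0.0962, 0.0092]
ee_rot: [3.141, 0.036, -0.002]
force: [-4.2, -0.8, 0.7]
width: 0.998
gripper_force: 1.4
clock: 56.6
position: [0.5303, 0.0967, 0.0095]
ee_rot: [-3.141, -0.036, -0.001]
force: [-1.5, 0.4, 0.2]
width: 0.997
gripper_force: 0.5
```

```bash
python3 -m creep '[[0.06,0,0,0,1],[0.05,0,0,0,1],[0,0,0,0,1]]'
```

```text
clock: 56.98
position: [0.5321, 0.0966, 0.0094]
ee_rot: [3.14, 0.038, -0.005]
force: [-9.8, 0.0, 6.1]
width: 0.999
gripper_force: 4.5
```

```bash
python3 -m creep '[[0.05,0,0,0,1],[0.04,0,0,0,1],[0,0,0,0,1]]'; python3 -m creep '[[-0.3,0,0,0,1],[-0.5,0,0,0,1],[-0.5,0,0,0,1],[-0.7,0,-0.9,0,0.5],[0,0,-0.9,0,0],[0,0,-0.9,0,0],[0,0,-0.9,0,0],[0,0,-0.9,0,0],[0,0,-0.9,0,0],[0,0,0,0,0]]';python3 - <<'E'
from h import *
st()
for nm in("scene","top"):
    d=shot(nm);im=d["pixels"];W=pts(d)
    cv2.imwrite(f"pics/d_{nm}.png",cv2.resize(im[140:260,190:320],(650,600),interpolation=cv2.INTER_CUBIC))
    hsv=cv2.cvtColor(im,cv2.COLOR_BGR2HSV);m=cv2.inRange(hsv,(45,80,40),(85,255,255))>0
    with np.errstate(all='ignore'): m&=(W[...,0]>.6)&(W[...,0]<.75)&(W[...,1]>-.06)&(W[...,1]<.06)
    q=W[m]; print(nm,"button",len(q),*(np.round(np.percentile(q,[10,50,90],axis=0),3).tolist() if len(q) else []))
E
python3 m5.py
```

```text
clock: 57.35
position: [0.5324, 0.0966, 0.0091]
ee_rot: [3.139, 0.039, -0.014]
force: [-19.9, 0.4, 16.9]
width: 1.0
gripper_force: 9.9
clock: 58.6
position: [0.4602, 0.0957, 0.2285]
ee_rot: [-3.14, -0.036, -0.012]
force: [0.2, -1.0, -0.1]
width: 0.291
gripper_force: 0.0
t 58.6 p [0.4602 0.0957 0.2285] R
 [[ 1.     0.023  0.007]
 [ 0.023 -1.     0.001]
 [ 0.007 -0.001 -1.   ]] F [ 0.2 -1.  -0.1] w 0.291 0.0
scene button 0
top button 33 [0.672, -0.009, 0.13] [0.679, -0.0, 0.139] [0.694, 0.009, 0.145]
hung 50 y mean 6.2 p5-95 [-6.8 17.5] x p5,50 [589.  591.4]
hung 57 y mean 35.8 p5-95 [25.8 46.2] x p5,50 [586.9 590.3]
hung 70 y mean 65.1 p5-95 [53.5 75.9] x p5,50 [587.4 590.1]
hung 68 y mean 94.7 p5-95 [ 84.5 104.8] x p5,50 [586.2 588.7]
hung 75 y mean 125.8 p5-95 [114.7 137.1] x p5,50 [585.2 588.8]
hung 158 y mean 170.9 p5-95 [147.2 193.4] x p5,50 [584.5 586.9]
```

View pics/d_scene.png

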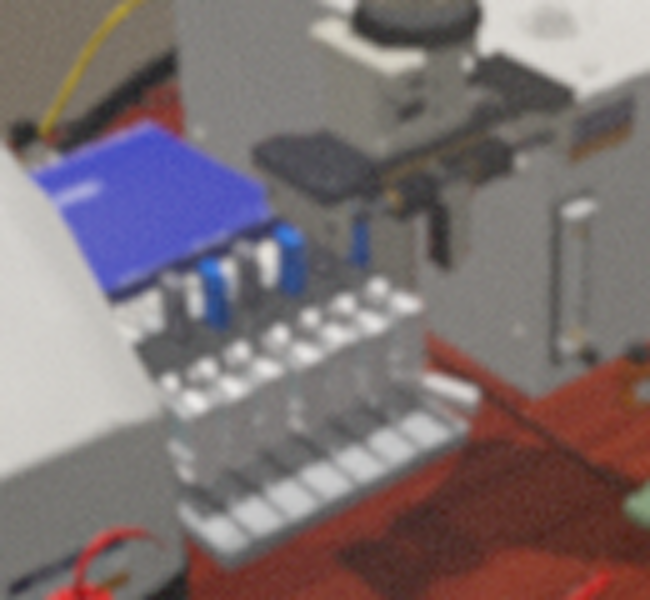

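The tray is home again and everything hangs. Now I'll turn and approach the button at about (0.681, 0.004), top at z ≈ 0.14.

```bash
python3 -m creep '[[0,0,-0.3,-1,0],[0,0,-0.3,-1,0],[0,0,0,-1,0],[0,0,0,-1,0],[0,0,0,-1,0],[0,0,0,-1,0],[0,0,0,-1,0],[0,0,0,-1,0],[0,0,0,-1,0],[0,0,0,-1,0],[0,0,0,-1,0],[0,0,0,-1,0]]'; python3 -m creep '[[0,0,0,-1,0],[0,0,0,-1,0],[0,0,0,-1,0],[0,0,0,-1,0],[0,0,0,-1,0],[0,0,0,-1,0],[0,0,0,-1,0],[0,0,0,-1,0],[0,0,0,-1,0],[0,0,0,-1,0],[0,0,0,-0.5,0],[0,0,0,0,0]]'; python3 -m creep '[[-0.8,0,0,0,0],[-0.8,0,0,0,0],[-0.86,0,0,0,0],[0,0.5,0,0,0],[0,0.8,0,0,0],[0,0.8,0,0,0],[0,0.8,0,0,0],[0,0.8,0,0,0],[0,0.8,0,0,0],[0,0.6,0,0,0],[0,0.35,0,0,0],[0,0,0,0,0]]'; python3 - <<'E'
from h import *
st();p=readout.observe()["position"]
for nm in("top","scene"):
    d=shot(nm);W=pts(d)
    with np.errstate(all='ignore'): m=(abs(W[...,0]-p[0])<.04)&(abs(W[...,1]-p[1])<.035)&(W[...,2]>p[2]-.005)&(W[...,2]<p[2]+.04)
    q=W[m]; print(nm,"fingertip",len(q),np.round(np.percentile(q,[10,50,90],axis=0),3).tolist() if len(q) else "")
E
```

```text
clock: 60.25
position: [0.4573, 0.0948, 0.2482]
ee_rot: [-2.853, -1.314, 0.003]
force: [-0.4, -0.1, 0.1]
width: 0.007
gripper_force: 0.0
clock: 61.75
position: [0.4575, 0.0949, 0.2489]
ee_rot: [-2.195, -2.246, 0.001]
force: [-0.4, -0.5, 0.0]
width: 0.005
gripper_force: 0.0
clock: 63.25
position: [0.6783, 0.0018, 0.2485]
ee_rot: [-2.196, -2.245, 0.001]
force: [-0.5, -0.1, 0.7]
width: 0.005
gripper_force: 0.0
t 63.25 p [0.6783 0.0018 0.2485] R
 [[-0.022  1.    -0.001]
 [ 1.     0.022  0.   ]
 [ 0.    -0.001 -1.   ]] F [-0.5 -0.1  0.7] w 0.005 0.0
top fingertip 0 
scene fingertip 98 [[0.659, -0.004, 0.257], [0.669, 0.013, 0.273], [0.689, 0.016, 0.286]]
```

```bash
python3 -m creep '[[0.05,0.06,0.5,0,0],[0,0,0.6,0,0],[0,0,0.6,0,0],[0,0,0.4,0,0],[0,0,0.25,0,0],[0,0,0,0,0]]';python3 -m creep '[[0,0,0.1,0,0],[0,0,0.1,0,0],[0,0,0,0,0]]'
```

```text
clock: 64.1
position: [0.68, 0.0037, 0.1549]
ee_rot: [-2.195, -2.247, 0.001]
force: [0.1, -0.0, -0.0]
width: 0.001
gripper_force: 0.0
clock: 64.47
position: [0.6803, 0.0037, 0.1474]
ee_rot: [-2.195, -2.247, 0.0]
force: [0.1, 0.7, -0.1]
width: 0.005
gripper_force: 0.0
```

```bash
python3 -m creep '[[0,0,0.07,0,0],[0,0,0.07,0,0],[0,0,0,0,0]]';python3 -m creep '[[0,0,0.05,0,0],[0,0,0.05,0,0],[0,0,0,0,0]]'
```

```text
clock: 64.85
position: [0.6804, 0.0038, 0.1419]
ee_rot: [2.195, 2.247, 0.0]
force: [0.6, 0.1, 1.5]
width: 0.007
gripper_force: 0.8
clock: 65.22
position: [0.6805, 0.0038, 0.138]
ee_rot: [2.195, 2.247, 0.0]
force: [-1.6, 1.3, 4.5]
width: 0.001
gripper_force: 1.9
```

```bash
python3 -m creep '[[0,0,0.04,0,0],[0,0,0.03,0,0],[0,0,0,0,0]]';python3 -m creep '[[0,0,0.03,0,0],[0,0,0.02,0,0],[0,0,0,0,0]]'
```

```text
clock: 65.6
position: [0.6805, 0.0038, 0.1363]
ee_rot: [2.195, 2.247, 0.001]
force: [-3.4, -1.3, 11.4]
width: 0.008
gripper_force: 6.1
clock: 65.97
position: [0.6806, 0.0038, 0.136]
ee_rot: [2.194, 2.246, 0.001]
force: [-8.9, -2.6, 24.6]
width: 0.006
gripper_force: 12.3
```

The button is bottomed: a hard stop at z 0.136, after 6 mm of travel. I'll retreat and check.

```bash
python3 -m creep '[[0,0,-0.3,0,0],[0,0,-0.6,0,0],[0,0,-0.8,0,0],[0,0,-0.8,0,0],[0,0,-0.6,0,0],[0,-0.5,0,0,0],[0,-0.8,0,0,0],[0,-0.8,0,0,0],[0,-0.8,0,0,0],[0,-0.8,0,0,0],[0,-0.8,0,0,0],[0,-0.8,0,0,0]]'; python3 -m creep '[[0,-0.3,0,0,0],[-0.9,0,0,0,0],[-0.9,0,0,0,0],[-0.9,0,0,0,0],[-0.9,0,0,0,0],[-0.9,0,0,0,0],[0,0,0,0,0]]'; python3 m5.py; python3 - <<'E'
from h import *
d=shot("scene");im=d["pixels"]
cv2.imwrite("pics/e_scene.png",cv2.resize(im[130:330,100:400],(800,533),interpolation=cv2.INTER_CUBIC))
E
```

```text
clock: 67.47
position: [0.4671, -0.0012, 0.2568]
ee_rot: [-2.195, -2.247, 0.001]
force: [0.4, 0.7, 1.0]
width: 0.006
gripper_force: 0.0
clock: 68.35
position: [0.4606, -0.1847, 0.2566]
ee_rot: [-2.201, -2.242, 0.001]
force: [0.0, 1.2, -0.0]
width: 0.004
gripper_force: 0.0
hung 44 y mean 4.7 p5-95 [-5.5 16.3] x p5,50 [588.3 590.7]
hung 190 y mean 67.5 p5-95 [ 28.1 102.8] x p5,50 [586.4 589.9]
hung 77 y mean 125.9 p5-95 [113.9 136.7] x p5,50 [585.7 588.5]
hung 154 y mean 170.2 p5-95 [144.9 193.7] x p5,50 [584.1 587.4]
```

View pics/e_scene.png

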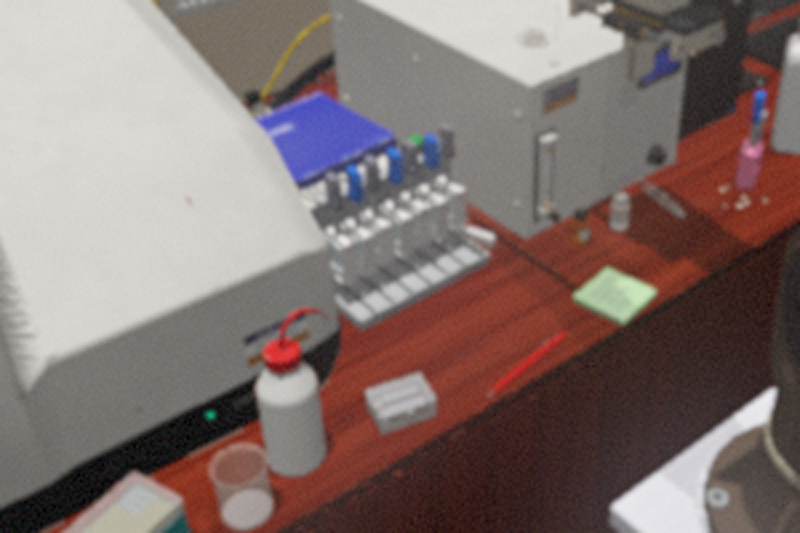

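The tray is home (zoomed 415,285), seven carriers hang in the row with blue grips at (355,182), (395,165) and (432,150), and the bystanders are untouched. Handing in.

```bash
python3 -c "from cell import sign_off;print(sign_off())"
```

```text
the job is handed in; nothing more can be done
None
```

The job is handed in: the tray is home against the stop (it was knocked out during the run, so I pushed it back before starting the dryer), all three blue carriers hang in their gaps with the grey ones unmoved, and the start button was pressed fully down.

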